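# Swing the colour reader over and set its snout on the sample

## Task

Flip the orange-barred arm of the colour reader over past its snap point so that it springs down level over the blue sample disc, then slide the black-capped reader head down in the arm until its snout rests on the disc. Pull and press gently: no hard force on the arm or on the disc; leave the petri dish and the tape roll where they lie and let go at the end.

Things in the scene. Friction and masses are not known exactly. Their poses are not given: they have to be found in the camera images.
- stand: white base of the colour reader, 200 x 110 x 30 mm, screwed down (does not move), yaw varies. Origin: centre of its underside; x points from its front edge to the hinge end at the back, y to its left, z up. Two cheeks (110..120 mm high, outer faces at y = +-37 mm, x = 50..84 mm) carry the hinge.
- hinge (a point): centre of the hinge axis of the arm, which lies along the stand's y, at (65, 0, 105) mm in the stand's frame.
- flap: the swinging aluminium arm, a 52 mm wide, 8 mm thick yoke. Origin on the hinge axis. In its own frame the arm runs along -x to the orange bar; when swung over, its axes are those of the stand (arm level, pointing to the stand's front).
- flap_travel (a joint): arm angle, rad: 0 = open, leaning back 0.28 beyond upright (start); 1.85 = over, level above the sample. Springs hold it at either stop; the unseen dead point differs, between 0.6 and 1.2: short of it the arm springs back, past it it runs to the far stop by itself in about 1 s. Needs up to about 6 N at the bar, more if pulled fast (damped); never load the arm over 15 N.
- bar (a point): middle of the orange round bar, 10 mm thick, 76 mm long along the stand's y, at the free end of the arm, 145 mm from the hinge axis; about 245 mm above the table when open. It can be pulled with a finger from behind (from the stand's +x side); between bar and cap 38 mm of the arm's length are free.
- head: the reader head: grey cylinder of 30 mm diameter that slides through the arm at 85 mm from the hinge axis, square to it. z along its axis, from snout to cap.
- head_travel (a joint): how far the head has been slid down through the arm, m, 0..0.032; starts 0 to 0.005. A friction slide: about 3 N moves it and it stays where it is left.
- cap_top (a point): middle of the top face of the head's black knurled cap (34 mm diameter, solid and flat, may be pressed). 50 mm above the arm's mid plane at travel 0; when the arm is over, about 155 mm above the table less the travel, and at x = -20 mm in the stand's frame.
- foot (a point): middle of the flat end face of the head's black snout (22 mm diameter), 88 mm below cap_top when free. The snout is sprung: it gives up to 8 mm into the head, 3 N for each mm.
- cup: black ring cup, 54 mm diameter, 7 mm high, fixed at (-20, 0, 30) mm in the stand's frame, under the swung-over head; origin at its underside. Holds the rigid blue sample disc (45 mm diameter), whose top is 12 to 26 mm above this origin, differs and is not measured: the snout meets it at 11 to 25 mm head travel. Never over 8 N from the snout on the disc.
- petri: petri dish, 87 mm diameter, 14 mm high, loose, to be left alone. Origin: centre of the underside.
- tape_roll: roll of masking tape, 98 mm, 25 mm high, loose, to be left alone. Origin: centre of the underside.

How it is judged (in metres and radians):
On the way, in this order (a step that is already met when the one before it is completed fails the run):
1. the arm has gone past its snap point and lies against the far stop (value of joint flap_travel above 1.8 rad), for 0.3 s.
2. the snout is in contact with the disc (contact force between head and cup above 0.2 N), for 0.2 s.
At the end, for the whole second after the job is handed in: the arm lies against its far stop (within 0.05 rad), the snout rests on the disc (contact force above 0.1 N), all at rest and released (value of joint flap_travel above 1.8 rad and contact force between head and cup above 0.1 N and linear speed of head below 0.01 m/s and contact force between the fingers and stand below 0.1 N); the robot touches nothing.
It fails at once if the arm with its head takes more than 15 N from the robot (contact force between any of the fingers, the arm and flap above 15 N).
It fails at once if the snout presses the disc with more than 8 N (contact force between head and cup above 8 N).
It fails at once if the petri dish or tape roll moved more than 20 mm (distance of any of petri, tape_roll from where it was at the start of the episode above 0.02 m).
It also fails if it takes over 51 s, if anything falls off the work surface, if the arm or the gripper's body presses on something with over 40 N, if the wrist force passes 120 N, or if a joint passes its speed limit or range.

## Robot

A 6-joint arm with a two-finger parallel gripper is mounted at the origin on a cart in front of the work surface, level with it; the furniture and walls round the work are solid. World frame = base frame: x ahead of the robot, y to its left, z up, the work surface at z = 0. Lengths are in mm, angles in rad, forces in N, time in s.
With the tool pointing down it reaches from about 400 to 925 mm from the base axis. Payload 12.5 kg.
Tool frame: the origin (TCP) lies where the fingers leave the gripper's body, on its centre line; the fingertips stand 78 mm ahead of it and the grasp point (between the pads) lies 59 mm ahead of it (env.nose_length is the distance from the TCP to the fingertips, in mm); z points along the fingers, y is the line along which they close (so a half turn about z gives the same grasp; the last joint's range is limited). The gripper opens to 95 mm and grips with 3 to 60 N. Pads are 20 mm wide; open, the fingers measure 119 mm over their backs; the gripper's body (75 mm by 180 mm) begins 59 mm behind the grasp point.
Start: joints at [1.215, 0.491, 1.559, -0, 1.092, -0.106], TCP at [154.486, 605.617, 292.261] pointing down, gripper open.
Joint ranges: [-3.1, 3.1], [-0.84, 2.19], [0.05, 2.79], [-1.13, 4.28], [0.06, 2.93], [-2.69, 2.69]. Speed limits (rad/s): [2.22, 2.22, 2.79, 3.14, 3.14, 3.14].

## Interface

Orientations are given as [roll, pitch, yaw] about the fixed x, y, z axes, in that order (R = Rz(yaw) Ry(pitch) Rx(roll)).
In Python, from cell import env gives the robot as it stands. The module is installed in compiled form; this text tells all that it offers.
- The arm moves only by the tool send_rows, never from a script. Its argument "series" is text: rows parted by semicolons, each of 6 numbers parted by spaces: the shift along the tool's x, y, z as a fraction of full scale, then the turn, a rotation vector about the tool's x, y, z as a fraction of full scale. A call has 1 to 5 rows; each row shifts and turns the commanded pose from where the row before left it, along the tool's axes as they then stand; what a row does not reach is not made up. Full scale, the value 1, is 60 mm for a shift and 10 degrees for a turn. A row lasts 1/8 s, in which the tool goes at most 62.5 mm and 10.7 degrees, less where a joint would pass 70% of its speed; a pose out of reach is approached as far as the arm can. A call with a number of a shift or a turn outside -1 to 1 is refused whole. A call with a gripper value outside its range is refused whole. "fingers" is the opening, from 0 (shut) to 1 (fully open), set as the call begins (left out, the last holds). The fingers move at their own pace and stop on an object; the grip force is fixed at half the most. Time passes only in rows, so rows that do not move let the fingers close. It gives the time, the measured TCP pose, the force, the opening and the grip force at its end, in the units of the state.
- env.state(): the state, without advancing time (a new reading comes with each control period).
- env.read_camera(name): name is "side" or "top" or "wrist"; returns a dict with "color" (420x560x3 uint8, red, green, blue), "z_map" (420x560 float32, mm along the optical axis (not along the pixel's ray), 0 where there is no reading), "fovy" (degrees; the focal length in pixels is half the picture's height over the tangent of half this angle, whatever the lens; pixels are square), "cx", "cy" (the principal point, pixels), "distortion" ([k1, k2, p1, p2, k3] as OpenCV has them; the pictures are not rectified), "R" (3x3) and "t" (3): a world point X has camera coordinates R X + t. Camera axes: x right, y down, z forward; pixel columns grow to the right and rows downward; lengths in mm; the calibration is good to about 2 mm. A picture is of the moment at which its call begins.
- env.job_done(): hands the job in; it is judged then, once.
The state is a dict: "t": time; "joints": joint angles; "qvel": joint speeds; "tau": joint torques, N m; "eef_pos": TCP position; "tcp_rot": TCP orientation; "ft_force": force on the tool from outside, world axes, zero at the start; "moment": the same for the moment, N m; "opening": opening from 0.0 (shut) to 1.0 (fully open); "grip_force": force on a finger pad.
Only numpy, scipy, OpenCV 4.12 (cv2) and the standard library are available. Lean on these libraries where they do the work, as an engineer would, in place of code of your own. Each camera call takes 0.05 s, during which the arm holds its last target. There are 200 camera calls.

## Working session

There is one attempt and no reset: what is moved stays moved. The work goes in short steps, Python scripts to look and compute and a tool call to move; the robot and the scene stay as the last step left them, time stands still between calls to the robot, and variables do not carry over. Pictures are saved under pics/ and viewed, at most 10 in all, crops included, and the job is handed in when it is done.

Besides the shell and the picture viewer there is one more tool, called after "Request:" as name(argument=value, ...), one argument or row to a line, values as JSON. send_rows: Moves the arm, as the interface text tells. Shift numbers are shares of 60 mm and turn numbers shares of 10 degrees, none past 1 either way. Its arguments: {"type":"object","properties":{"series":{"type":"string"},"fingers":{"type":"number"}},"required":["series"]}

```bash
mkdir -p pics; cat > h.py <<'E'
from cell import env
import numpy as np, cv2
def cam(n):
    c=env.read_camera(n); h,w=c["color"].shape[:2]
    f=h/2/np.tan(np.radians(c["fovy"])/2)
    c["K"]=np.array([[f,0,c["cx"]],[0,f,c["cy"]],[0,0,1]]); c["D"]=np.array(c["distortion"],float)
    c["R"]=np.array(c["R"]);c["t"]=np.array(c["t"]); return c
def pts(c,uv):
    uv=np.asarray(uv,float).reshape(-1,2)
    n=cv2.undistortPoints(uv.reshape(-1,1,2),c["K"],c["D"]).reshape(-1,2)
    z=c["z_map"][uv[:,1].astype(int),uv[:,0].astype(int)]
    P=np.c_[n,np.ones(len(n))]*z[:,None]
    return (P-c["t"])@c["R"]
def ray(c,uv):
    n=cv2.undistortPoints(np.array(uv,float).reshape(-1,1,2),c["K"],c["D"]).reshape(-1,2)
    d=np.c_[n,np.ones(len(n))]@c["R"]; return -c["R"].T@c["t"],d
def mask(c,lo,hi):
    return cv2.inRange(cv2.cvtColor(c["color"],cv2.COLOR_RGB2HSV),lo,hi)
E
python3 - <<'E'
from h import *
for n in ["side","top"]:
    c=cam(n); cv2.imwrite(f"pics/{n}0.png",c["color"][:,:,::-1])
    print(n,-c["R"].T@c["t"])
    for nm,lo,hi in [("orange",(5,150,120),(18,255,255)),("blue",(100,120,60),(130,255,255))]:
        m=mask(c,lo,hi); N,L,S,C=cv2.connectedComponentsWithStats(m)
        for i in range(1,N):
            if S[i,4]>25:
                v,u=np.where(L==i); P=pts(c,np.c_[u,v]); P=P[c["z_map"][v,u]>0]
                print(nm,S[i],C[i],np.median(P,0).round(1),P.min(0).round(),P.max(0).round())
print(env.state())
E
```

```text
side [  380.15942522 -1077.25405334   778.13020491]
orange [314 169  11  14  41] [319.2195122 175.3902439] [651.6  21.8 247.3] [646. -12. 243.] [659.  65. 250.]
blue [293 177  19   9 115] [301.85217391 181.12173913] [690.7 444.9  23.2] [658. 415.  17.] [731. 477.  28.]
blue [266 236  14  13 147] [273.17006803 241.6462585 ] [528.5   5.9  54.2] [508.  -8.  36.] [547.  37.  59.]
blue [416 409  14   6  43] [423.09302326 411.60465116] [ 749.7 -547.     7.9] [ 736. -553.    4.] [ 763. -543.   11.]
blue [408 413   9   6  39] [411.17948718 415.82051282] [ 724.4 -552.2    6.9] [ 716. -558.    3.] [ 732. -545.   11.]
top [ 402.58381008  -32.7619182  1198.41599735]
orange [237 161  33   4  93] [253.4516129 162.5483871] [655.8  29.  250.2] [650. -11. 246.] [661.  69. 256.]
blue [470  86   8   7  28] [473.21428571  89.03571429] [ 978.6 -662.3   11.3] [ 946. -675.    5.] [ 990. -614.   85.]
blue [106 150  27  31 533] [119.36397749 164.96435272] [697.2 452.4  23.9] [653. 415.   9.] [748. 498.  34.]
blue [439 153   6  15  44] [441.20454545 160.15909091] [ 741.7 -550.3    8.5] [ 719. -559.    1.] [ 766. -543.   13.]
blue [252 214  16  15 193] [259.48186528 221.03626943] [530.2  18.5  57.1] [510.  -4.  30.] [551.  40.  64.]
{'t': 0.1, 'joints': array([ 1.21539367e+00,  4.91474018e-01,  1.55941748e+00,  6.94767362e-06,
        1.09171658e+00, -1.05581770e-01]), 'qvel': array([-0.00108759, -0.00230159, -0.00138171,  0.00105932,  0.00079732,
       -0.00081779]), 'tau': array([ 1.84005759e-03, -6.13618183e+01, -2.58602035e+01,  6.93878462e-02,
        4.71043226e-02, -5.04241427e-05]), 'eef_pos': array([154.43032475, 605.45996134, 291.72586767]), 'tcp_rot': array([-3.14058354e+00, -1.13138918e-04,  2.89176850e+00]), 'ft_force': array([-0.08266397,  0.21751506, -0.4126687 ]), 'moment': array([-0.03988969,  0.05394264,  0.01850836]), 'grip_force': 0.0, 'opening': 0.9988763375516252}
```

View pics/side0.png

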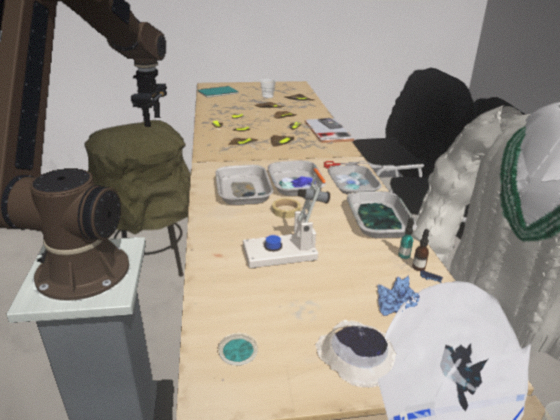

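View pics/top0.png

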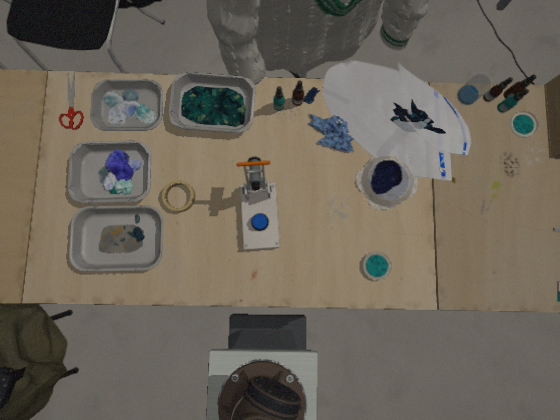

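```bash
python3 - <<'E'
from h import *
c=cam("top")
m=mask(c,(5,150,120),(18,255,255)); v,u=np.where(m>0)
k=(abs(u-253)<25)&(abs(v-162)<8); u,v=u[k],v[k]
P=pts(c,np.c_[u,v]); P=P[(P[:,2]>230)&(P[:,2]<262)]
q=cv2.fitLine(P[:,:2].astype(np.float32),cv2.DIST_L2,0,.01,.01).ravel(); print("bar dir",q, np.degrees(np.arctan2(q[1],q[0])),P.min(0),P.max(0))
o,d=ray(c,[[u.mean(),v.mean()]]); print("bar ray z=249",o+d[0]*(249-o[2])/d[0,2])
m=mask(c,(100,120,60),(130,255,255)); v,u=np.where(m>0)
k=(abs(u-259)<12)&(abs(v-221)<12); u,v=u[k],v[k]
for z in (42,50,56):
    o,d=ray(c,[[(u.min()+u.max())/2,(v.min()+v.max())/2]]); print("disc",z,o+d[0]*(z-o[2])/d[0,2])
# stand by height: points near z=30
V,U=np.mgrid[0:420,0:560]; A=pts(c,np.c_[U.ravel(),V.ravel()])
k=(c["z_map"].ravel()>0)&(abs(A[:,2]-30)<7)&(abs(A[:,0]-560)<170)&(abs(A[:,1]-20)<130)
mm=k.reshape(420,560).astype(np.uint8); N,L,S,C=cv2.connectedComponentsWithStats(mm)
i=1+S[1:,4].argmax(); B=A[(L==i).ravel()]
print(cv2.minAreaRect(B[:,:2].astype(np.float32)),np.median(B[:,2]))
E
```

```text
bar dir [ 7.8075223e-02 -9.9694747e-01  6.5557684e+02  2.7637993e+01] -85.52206 [650.613662   -10.89118429 244.60822852] [660.59113153  69.01026532 254.40935986]
bar ray z=249 [655.92843724  28.11283545 249.        ]
disc 42 [531.83770115  18.16040209  42.        ]
disc 50 [530.94353233  17.80812526  50.        ]
disc 56 [530.27290571  17.54391764  56.        ]
((551.6560668945312, 21.302474975585938), (200.195556640625, 110.22681427001953), 5.034049034118652) 31.410458601679178
```

The side view shows the stand near (285,245): its arm leans back with the bar at (319,175) and the disc at (273,242). The top view shows the bar at (253,162), the disc at (259,221) and the tape roll at (178,197), so the area behind the bar is free. The fits agree: stand origin ≈ (551,20), yaw ≈ 4.8°.

Request:
send_rows(
  series="0 0 -0.8 0 0 -0.95; 0 0 -0.6 0 0 -0.96; -0.63 -0.79 0 0 0 0; -0.63 -0.79 0 0 0 0; -0.63 -0.79 0 0 0 0",
  fingers=0,
)

```text
t: 0.78
eef_pos: [280.2, 471.9, 376.1]
tcp_rot: [-3.142, -0.0, -3.057]
ft_force: [0.5, 0.8, 0.0]
opening: 0.532
grip_force: 0.0
```

Request:
send_rows(
  series="-0.63 -0.79 0 0 0 0; -0.63 -0.79 0 0 0 0; -0.63 -0.79 0 0 0 0; -0.63 -0.79 0 0 0 0; -0.63 -0.79 0 0 0 0",
)

```text
t: 1.4
eef_pos: [488.6, 251.3, 376.2]
tcp_rot: [3.141, -0.0, -3.058]
ft_force: [0.6, 0.3, 0.8]
opening: 0.023
grip_force: 0.0
```

Request:
send_rows(
  series="-0.63 -0.79 0 0 0 0; -0.63 -0.79 0 0 0 0; -0.63 -0.79 0 0 0 0; 0 0 0 0 0 0;0 0 0 0 0 0",
)

```text
t: 2.02
eef_pos: [612.0, 120.8, 375.8]
tcp_rot: [3.141, -0.001, -3.059]
ft_force: [0.3, -0.2, -0.5]
opening: 0.007
grip_force: 0.0
```

Request:
send_rows(
  series="-0.63 -0.4 0 0 0 0; -0.63 -0.4 0 0 0 0;0 -0.4 0 0 0 0;0 -0.4 0 0 0 0; 0 0 0 0 0 0",
)

```text
t: 2.65
eef_pos: [694.9, 30.2, 376.8]
tcp_rot: [-3.142, 0.0, -3.059]
ft_force: [-0.4, 0.5, 1.1]
opening: 0.0
grip_force: 0.0
```

```bash
python3 - <<'E'
from h import *
c=cam("wrist"); cv2.imwrite("pics/w1.png",c["color"][:,:,::-1]); print(-c["R"].T@c["t"],c["R"])
m=mask(c,(5,150,120),(18,255,255)); N,L,S,C=cv2.connectedComponentsWithStats(m)
i=1+S[1:,4].argmax(); v,u=np.where(L==i); P=pts(c,np.c_[u,v]); print(S[i],np.median(P,0),np.percentile(P,2,0),np.percentile(P,98,0))
E
```

```text
[618.37983276  22.54092455 468.57516055] [[-8.24708978e-02  9.96593446e-01  2.32614811e-04]
 [ 9.59817208e-01  7.93647343e-02  2.69169401e-01]
 [ 2.68234000e-01  2.24219098e-02 -9.63092820e-01]]
[ 219  160  127   14 1620] [651.57861588  27.27941568 248.03619744] [645.58063968 -10.15062665 245.66863026] [658.05910958  67.92049636 249.75389818]
```

View pics/w1.png

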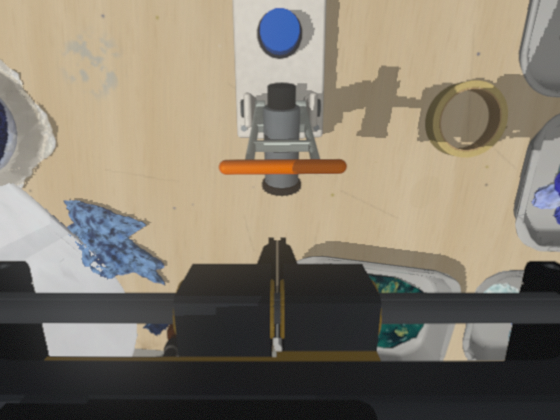

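Wrist view: the bar runs from (222,167) to (343,167), with the finger line at u≈278, centred on it. The yoke is two rails with an open window between them, and the cap lies below the bar. Next I descend behind the bar.

Request:
send_rows(
  series="0 0.03 0.6 0 0 0; 0 0 0.64 0 0 0; 0.15 0 0 0 0 0; 0.1 0 0 0 0 0; 0 0 0 0 0 0",
)

```text
t: 3.32
eef_pos: [680.4, 32.1, 304.1]
tcp_rot: [-3.141, 0.003, -3.058]
ft_force: [-0.2, -0.1, -0.2]
opening: 0.004
grip_force: 0.0
```

```bash
python3 - <<'E'
from h import *
c=cam("wrist"); cv2.imwrite("pics/w2.png",c["color"][:,:,::-1])
c=cam("side"); cv2.imwrite("pics/s2.png",cv2.resize(c["color"][120:280,200:400,::-1],None,fx=4,fy=3.7))
E
```

```text
(no output)
```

View pics/w2.png

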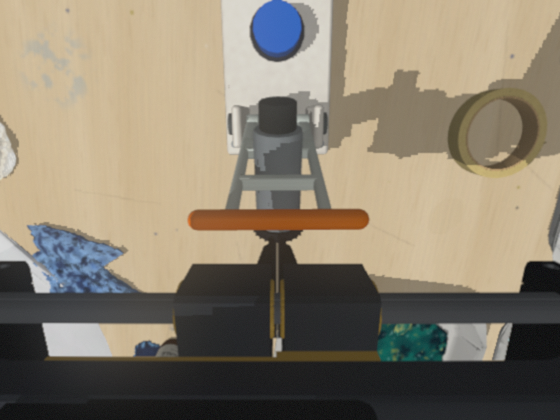

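View pics/s2.png

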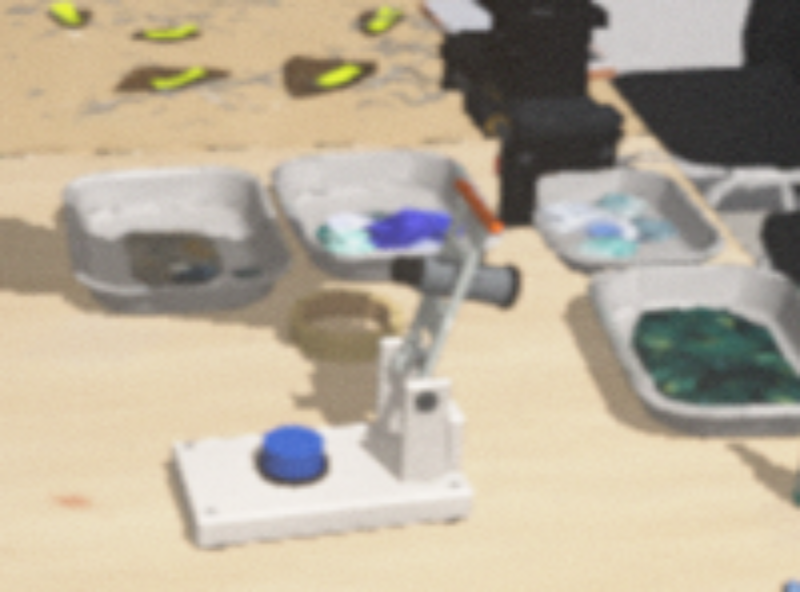

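Both views confirm the setup: the finger is behind the bar, with about 10 mm of gap, and well clear of the cap. In the side crop the fingers are at (515,200) and the bar at (480,208).

Request:
send_rows(
  series="0.05 0 0 0 0 0; 0.05 0 0 0 0 0; 0.05 0 0 0 0 0; 0.05 0 0 0 0 0; 0.05 0 0 0 0 0",
)

```text
t: 4.05
eef_pos: [666.1, 30.7, 302.5]
tcp_rot: [-3.141, 0.002, -3.058]
ft_force: [3.9, 0.7, 3.6]
opening: 0.004
grip_force: 2.0
```

Request:
send_rows(
  series="0.05 0 0 0 0 0; 0.05 0 0 0 0 0; 0.05 0 0 0 0 0; 0.05 0 0 0 0 0; 0.05 0 0 0 0 0",
)

```text
t: 4.68
eef_pos: [650.5, 29.4, 301.8]
tcp_rot: [3.141, -0.0, -3.058]
ft_force: [2.8, 0.1, 3.6]
opening: 0.004
grip_force: 1.6
```

Request:
send_rows(
  series="0.06 0 0 0 0 0; 0.06 0 0 0 0 0; 0.06 0 0 0 0 0; 0.06 0 0 0 0 0; 0.06 0 0 0 0 0",
)

```text
t: 5.3
eef_pos: [632.5, 27.9, 301.7]
tcp_rot: [3.141, -0.0, -3.058]
ft_force: [2.3, -0.3, 1.4]
opening: 0.008
grip_force: 1.2
```

Request:
send_rows(
  series="0.06 0 0 0 0 0; 0.06 0 0 0 0 0; 0.06 0 0 0 0 0; 0.06 0 0 0 0 0; 0.06 0 0 0 0 0",
)

```text
t: 5.92
eef_pos: [614.5, 26.4, 301.5]
tcp_rot: [3.142, -0.001, -3.058]
ft_force: [2.3, -0.4, -1.0]
opening: 0.007
grip_force: 0.9
```

Request:
send_rows(
  series="0.06 0 0 0 0 0; 0.06 0 0 0 0 0; 0.06 0 0 0 0 0; 0.06 0 0 0 0 0; 0.06 0 0 0 0 0",
)

```text
t: 6.55
eef_pos: [596.6, 24.9, 301.8]
tcp_rot: [3.141, 0.0, -3.058]
ft_force: [1.6, 0.3, -0.7]
opening: 0.008
grip_force: 0.7
```

Request:
send_rows(
  series="0.06 0 0 0 0 0; 0.06 0 0 0 0 0; 0.06 0 0 0 0 0; 0.06 0 0 0 0 0; 0.06 0 0 0 0 0",
)

```text
t: 7.18
eef_pos: [578.7, 23.4, 301.8]
tcp_rot: [3.142, -0.0, -3.058]
ft_force: [1.2, 0.1, -0.2]
opening: 0.006
grip_force: 0.4
```

Request:
send_rows(
  series="0.06 0 0 0 0 0; 0.06 0 0.02 0 0 0; 0.06 0 0.02 0 0 0; 0.06 0 0.02 0 0 0; 0.06 0 0.02 0 0 0",
)

```text
t: 7.8
eef_pos: [560.7, 21.9, 296.9]
tcp_rot: [3.141, -0.0, -3.058]
ft_force: [0.8, 0.4, -0.6]
opening: 0.002
grip_force: 0.0
```

```bash
cat > bar.py <<'E'
from h import *
for n in ("side","top"):
    c=cam(n); m=mask(c,(5,150,120),(18,255,255)); v,u=np.where(m>0); P=pts(c,np.c_[u,v])
    k=(P[:,0]>420)&(P[:,0]<680)&(abs(P[:,1]-20)<70)&(P[:,2]>60); print(n,k.sum(),np.median(P[k],0) if k.any() else None)
E
python3 bar.py
```

```text
side 34 [544.4809556    4.15900001 235.69276498]
top 0 None
```

Request:
send_rows(
  series="0.06 0 0.03 0 0 0; 0.06 0 0.04 0 0 0; 0.06 0 0.04 0 0 0; 0.06 0 0.04 0 0 0; 0.06 0 0.04 0 0 0",
)

```text
t: 8.52
eef_pos: [542.9, 20.4, 285.4]
tcp_rot: [3.142, 0.0, -3.058]
ft_force: [0.5, -0.9, 0.3]
opening: 0.004
grip_force: 0.0
```

```bash
python3 bar.py
```

```text
side 48 [468.54984039   5.60053166 108.33975499]
top 0 None
```

The arm has snapped over: the bar is at about z 108, 82 mm ahead of the stand's centre. Next I move above the cap.

Request:
send_rows(
  series="0.1 0 0 0 0 0; 0.1 -0.02 0.2 0 0 0; 0 0 0.3 0 0 0; 0 0 0.2 0 0 0; 0 0 0 0 0 0",
)

```text
t: 9.25
eef_pos: [530.9, 18.2, 242.6]
tcp_rot: [3.141, -0.002, -3.058]
ft_force: [-0.2, 0.3, 0.6]
opening: 0.007
grip_force: 0.0
```

```bash
python3 - <<'E'
from h import *
c=cam("wrist"); cv2.imwrite("pics/w3.png",c["color"][:,:,::-1])
c=cam("side"); cv2.imwrite("pics/s3.png",cv2.resize(c["color"][160:290,220:370,::-1],None,fx=5,fy=4.6))
E
```

```text
(no output)
```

View pics/w3.png

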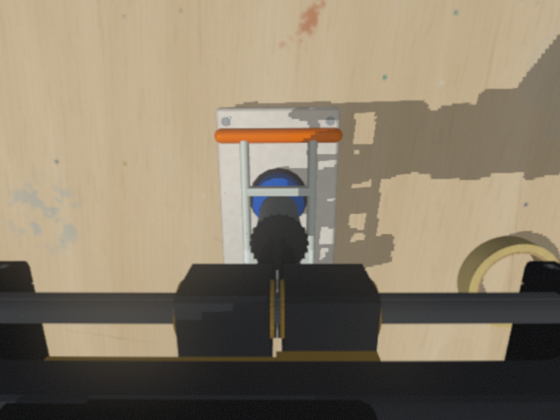

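View pics/s3.png

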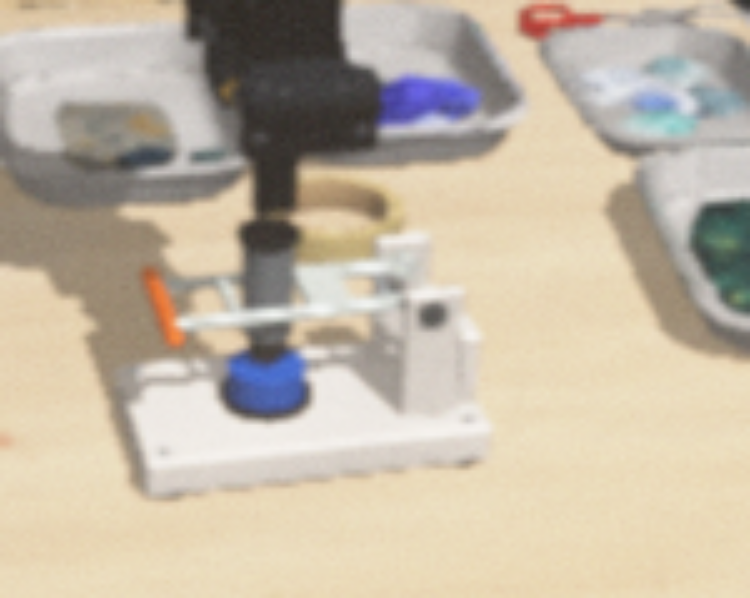

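The finger stands over the cap: cap top at (270,235) and fingertip at (275,210) in the side crop, (278,242) in the wrist view. The arm is level. Next I press gently.

Request:
send_rows(
  series="0 0 0.05 0 0 0; 0 0 0.05 0 0 0; 0 0 0.03 0 0 0; 0 0 0.03 0 0 0; 0 0 0.03 0 0 0",
)

```text
t: 9.98
eef_pos: [531.2, 18.2, 232.1]
tcp_rot: [3.142, 0.0, -3.058]
ft_force: [-1.2, -0.7, 0.9]
opening: 0.004
grip_force: 0.0
```

Request:
send_rows(
  series="0 0 0.02 0 0 0; 0 0 0.02 0 0 0; 0 0 0.02 0 0 0; 0 0 0.02 0 0 0; 0 0 0.02 0 0 0",
)

```text
t: 10.6
eef_pos: [531.2, 18.2, 226.3]
tcp_rot: [3.142, 0.0, -3.058]
ft_force: [-1.0, 0.3, 2.4]
opening: 0.004
grip_force: 1.2
```

Request:
send_rows(
  series="0 0 0.02 0 0 0; 0 0 0.02 0 0 0; 0 0 0.02 0 0 0; 0 0 0.01 0 0 0; 0 0 0.01 0 0 0",
)

```text
t: 11.22
eef_pos: [531.3, 18.2, 221.5]
tcp_rot: [3.142, 0.0, -3.058]
ft_force: [-1.6, -0.8, 3.9]
opening: 0.002
grip_force: 2.1
```

Request:
send_rows(
  series="0 0 0.01 0 0 0; 0 0 0.01 0 0 0; 0 0 0.01 0 0 0; 0 0 0 0 0 0",
)

```text
t: 11.72
eef_pos: [531.3, 18.2, 220.0]
tcp_rot: [3.142, 0.001, -3.058]
ft_force: [-0.4, 0.4, 6.8]
opening: 0.003
grip_force: 3.5
```

Request:
send_rows(
  series="0 0 0.004 0 0 0; 0 0 0 0 0 0; 0 0 0 0 0 0",
)

```text
t: 12.1
eef_pos: [531.3, 18.2, 219.8]
tcp_rot: [-3.142, 0.001, -3.058]
ft_force: [-1.7, -0.7, 8.3]
opening: 0.002
grip_force: 4.1
```

Request:
send_rows(
  series="0 0 -0.02 0 0 0; 0 0 -0.05 0 0 0; 0 0 -0.3 0 0 0; 0 0 -0.6 0 0 0; 0 0 0 0 0 0",
)

```text
t: 12.72
eef_pos: [531.8, 18.2, 279.6]
tcp_rot: [-3.141, 0.004, -3.058]
ft_force: [0.1, -0.4, -1.5]
opening: 0.005
grip_force: 0.0
```

```bash
python3 - <<'E'
from h import *
print(env.state()["eef_pos"],env.state()["ft_force"])
c=cam("side"); cv2.imwrite("pics/s4.png",cv2.resize(c["color"][160:290,220:370,::-1],None,fx=5,fy=4.6))
E
```

```text
[531.80270058  18.18112678 279.61020232] [ 0.13666185 -0.41380256 -1.46868579]
```

View pics/s4.png

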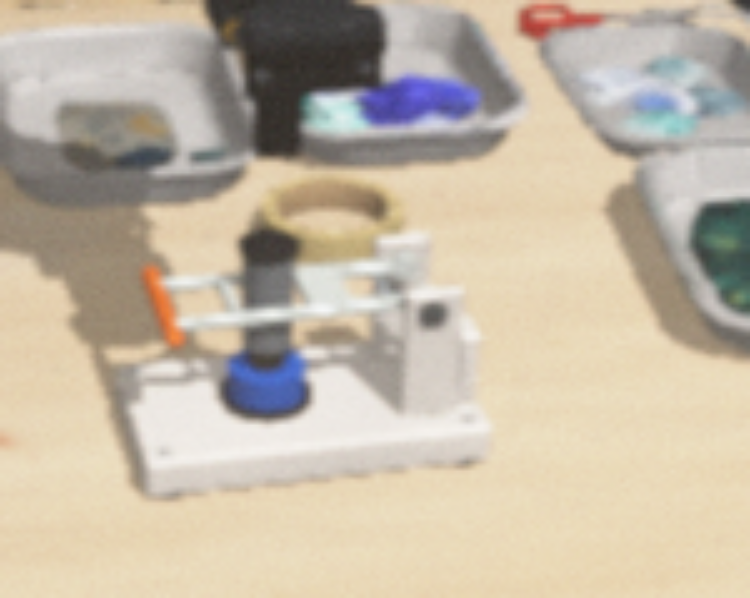

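The snout stands on the disc at about (268,358) in the crop, the arm is level, and the fingers are clear. The press force rose by about 3 N/mm from 12 mm of travel, which matches the sprung snout meeting the disc.

```bash
python3 -c "
from cell import env
print(env.job_done())"
```

```text
the job is handed in; nothing more can be done
None
```

I flipped the arm over to its far stop, slid the head down about 12 mm until its snout met the disc, then withdrew the gripper clear and handed the job in; the hand-in returned no verdict. My force readings stayed near 8 N at the tool, and I saw no contact with the petri dish or the tape roll.

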